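# Shut the disc-ended valve under the sliding cover

## Robot

A 7-joint arm with a two-finger parallel gripper is mounted at the origin on the work surface. World frame = base frame: x ahead of the robot, y to its left, z up, the work surface at z = 0. Lengths are in m, angles in rad, forces in N, time in s.
With the tool pointing down it reaches from about 0.425 to 0.925 m from the base axis. Payload 6.8 kg.
Tool frame: the origin (TCP) lies at the very end of the fingers, on their centre line; the grasp point (between the pads) lies 19 mm behind it; z points along the fingers, y is the line along which they close (so a half turn about z gives the same grasp; the last joint's range is limited). The gripper opens to 85 mm and grips with 20 to 120 N. Pads are 22 mm wide; open, the fingers measure 114 mm over their backs; the gripper's body (76 mm by 85 mm) begins 54 mm behind the grasp point. The pads swing forward as they close: fully open they stand 13 mm farther back than shut.
Start: joints at [1.054, 0.477, 0.022, 1.555, -0.011, 1.109, -0.083], TCP at [0.268, -0.619, 0.231] pointing down, gripper open.
Joint ranges: [-2.96, 2.96], [-0.34, 2.1], [-1.41, 1.46], [0.24, 2.44], [-1.37, 4.51], [0.17, 1.92], [-2.96, 2.96]. Speed limits (rad/s): [2.39, 2.39, 3.14, 3.14, 3.14, 3.14, 3.14].

## Interface

Orientations are given as a unit quaternion [w, x, y, z].
In Python, from station import telemetry, viewer, job, search_frame, cut_out gives the robot as it stands. The module is installed in compiled form; this text tells all that it offers.
- The arm moves only by the shell command python3 -m crank 'ROWS' [FORCE]. ROWS is JSON, a list of rows, each an object with "delta_rot": the turn, a rotation vector about the tool's x, y, z in degrees, a list of three; "xyz": the shift along the tool's x, y, z in m, a list of three; "fingers": the gripper command: -1 is fully open, 1 is shut, values between are in proportion. In form: [{"delta_rot": [ax, ay, az], "xyz": [dx, dy, dz], "fingers": fingers}, ...]. A call has 1 to 10 rows; each row is the pose to reach, as a shift and turn from the pose commanded when the call began, along the tool's axes at that moment; what a row does not reach only later rows make up. A row lasts 1/10 s, in which the tool goes at most 50 mm and 8.59 degrees, less where a joint would pass 70% of its speed; a pose out of reach is approached as far as the arm can. A call with a gripper value outside its range is refused whole. The fingers move at their own pace and stop on an object; FORCE is the grip in N (left out, the last holds). Time passes only in rows, so rows that repeat a pose let the fingers close. It gives the time, the measured TCP pose, the force, the opening and the grip force at its end, in the units of the state.
- telemetry.get_obs(): the state, without advancing time (a new reading comes with each control period).
- viewer.read_camera(name): name is "side" or "top" or "wrist"; returns a dict with "img" (384x512x3 uint8, red, green, blue), "fx", "fy", "cx", "cy" (pixels), "origin" and "rotation" of the camera in the world. Camera axes: x right, y up, looking along -z (the intrinsics and any distortion apply to the point x, -y, -z); pixel columns grow to the right and rows downward; lengths in m; the calibration is good to about 2 mm. The wrist camera is an equidistant fisheye: a pixel r from the principal point sees the ray r / f radians off the axis. A picture is of the moment at which its call begins. There is no depth.
- job.hand_in(): hands the job in; it is judged then, once.
Trained networks look in the newest picture that a camera, given by its name, has taken for a name from the list of things; names that differ only in an ending like _2 or _b are one class to them, and where a whole thing is asked for, a point or a joint stands for the part that bears it (a point fixed in the world has none). Each returns a list of dicts, best first, with "score" (0 to 1); they miss things now and then, are a little off and sometimes report something else, mostly with a low value. They report only what shows in the picture. A call takes as long as a camera call.
- search_frame(camera, thing): "pixel" ([column, row] in pixels, amid what is visible of it).
- cut_out(camera, thing): "pixels" (384x512 bool, what is visible of it) and "pixel" ([column, row] in pixels, amid what is visible of it).
The state is a dict: "t": time; "q": joint angles; "joint_vel": joint speeds; "joint_torque": joint torques, N m; "eef_pos": TCP position; "tool_rot": TCP orientation; "contact_force": force on the tool from outside, world axes, zero at the start; "torque": the same for the moment, N m; "gripper_width": opening from 0.0 (shut) to 1.0 (fully open); "grasp_force": force on a finger pad.
Only numpy, scipy, OpenCV 4.12 (cv2) and the standard library are available. Lean on these libraries where they do the work, as an engineer would, in place of code of your own. Each camera call takes 0.05 s, during which the arm holds its last target. There are 200 camera calls.

## Task

Shut off the supply whose valve lever ends in a round disc: push the valve box's flat cover along its runners to the far side until it is fully open, then push the disc-ended lever round until it is fully shut, square across its pipe. Only push: do not lift the cover off its runners, leave the cover open, and leave the plain straight lever and the bottle, jar and beaker beside the box as they are.

Things in the scene. Friction and masses are not known exactly. Their poses are not given: they have to be found in the camera images.
- valve_box: White open-topped valve box, fixed. Origin: bench level, centre of its 150 (x) by 314 mm (y) bay part; x points to the far side, y left, z up. Two bays side by side, each inside x -69 to 69 and |y| 3 to 149 mm, parted by a 6 mm wall at y = 0; floor z = 6, end and parting walls up to z = 68 mm. In each bay a pipe runs along x (top z = 30, brass valve body by the pivot to z = 35 mm).
- runner_end (a point): Middle between the far ends of the cover's two side runners, at their top: box x = 219, y = 0, z = 70 mm. The runners (y = +-153) carry the cover past the box's far side; guide strips outside them (outer faces y = +-163, x -80 to 225) stand up to z = 80 mm, as do stops in the corners at x = -77 and 219 mm.
- cover: Loose flat grey plate hiding both bays: 150 (x) by 310 (y) by 6 mm, 0.2 to 0.4 kg, lying on the runners with its underside at box z = 70 mm, axes as the box's. Origin: centre of underside. In the box frame its x is 0 to 10 mm at the start and 144 mm at the far stop. Slides with about 1 to 3 N; 2 mm of side play each side.
- cover_lip (a point): Centre of the top of the cover's push lip: an upright bar 12 mm thick (x), 120 mm long (y), rising 18 mm above the plate's upper face; it stands 55 mm on the robot's side of the cover's centre, so 20 mm of plate lies before its midline. Site 24 mm above the cover's underside, i.e. at z = 94 mm over the bench.
- disc_pivot (a point): On the vertical turning axis of the disc-ended valve, at the lever's top (z = 60 mm over the bench). It lies in the left or the right bay: box x = 30, y = 69.5 or -85.5 mm (8 mm right of the middle of its half of the box). The plain valve's axis is at the other of these two places.
- disc_end (a point): Centre of the top of the round disc that ends the disc-ended lever (steel; disc 32 mm across, 58 mm from the pivot axis). The bar is 12 mm wide, with a hub 22 mm across at the pivot; bar and disc are both 14 mm thick, from z = 46 to 60 mm over the bench.
- disc_lever (a joint): Turn of the disc-ended lever: 0 = open, pointing to the box's -x along its pipe; grows clockwise seen from above to 1.571 rad at its stop = shut, pointing to the box's +y. Starts between 0 and 0.45. Stiff: stays where it is left; about 1.5 N at the disc moves it.
- plain_end (a point): Top of the plain straight lever near its squared tip, 65 mm from its pivot axis (bar 12 mm wide, 70 mm long, same steel and height as the other, no disc), in the other bay. Leave it alone.
- amber_bottle: Loose amber glass bottle with white cap, 48 mm across, 105 mm tall, beside the box at its left. Origin: centre of its underside. Leave it alone.
- jar: Loose amber jar with lid, 60 mm across, 65 mm tall, beside the box at its left. Origin: centre of its underside. Leave it alone.
- beaker: Loose open glass beaker, 66 mm across, 85 mm tall, beside the box at its right. Origin: centre of its underside. Leave it alone.

How it is judged:
On the way, in this order (a step that is already met when the one before it is completed fails the run):
1. the cover is slid fully open (at least 125 mm of its 144 mm) (x of cover in the frame of valve_box above 0.125 m), for 0.2 s.
2. the disc-ended lever is pushed shut (value of joint disc_lever above 1.45 rad), for 0.2 s.
At the end, for the whole second after the job is handed in: Disc-ended lever at 1.45 rad or more (stop at 1.571), still; cover at least 125 mm along (of 144), at rest, flat on its runners (5 mm, 0.05 rad); plain lever's tip within 10 mm and bottle, jar and beaker within 20 mm of their starts, upright within 0.2 rad (value of joint disc_lever above 1.45 rad and velocity of joint disc_lever between -0.05 and 0.05 rad/s and x of cover in the frame of valve_box above 0.125 m and z of cover in the frame of valve_box between 0.065 and 0.075 m and angle between cover's own z axis and vertical below 0.05 rad and linear speed of cover below 0.02 m/s and distance of plain_end from where it was at the start of the episode below 0.01 m and distance of each of amber_bottle, jar, beaker from where it was at the start of the episode below 0.02 m and angle between each of amber_bottle, jar, beaker's own z axis and vertical below 0.2 rad); the robot touches nothing.
It fails at once if the cover is lifted off its runners (over 12 mm) or tipped (over 0.2 rad) (z of cover in the frame of valve_box above 0.082 m or angle between cover's own z axis and vertical above 0.2 rad).
It fails at once if the plain lever is moved (tip over 10 mm) (distance of plain_end from where it was at the start of the episode above 0.01 m).
It fails at once if the bottle, jar or beaker is moved or lifted (over 20 mm) (distance of any of amber_bottle, jar, beaker from where it was at the start of the episode above 0.02 m).
It also fails if it takes over 45 s, if anything falls off the work surface, if the arm or the gripper's body presses on something with over 40 N, if the wrist force passes 120 N, or if a joint passes its speed limit or range.

## Working session

There is one attempt and no reset: what is moved stays moved. The work goes in short steps, Python scripts to look and compute and a shell command to move; the robot and the scene stay as the last step left them, time stands still between calls to the robot, and variables do not carry over. Pictures are saved under pics/ and viewed, at most 10 in all, crops included, and the job is handed in when it is done.

```bash
mkdir -p pics
cat > h.py <<'E'
import numpy as np, cv2
from station import telemetry, viewer, job, search_frame, cut_out
from scipy.spatial.transform import Rotation as R
def ray(c,p):
    if c.get('fish'):
        d=np.array([(p[0]-c['cx'])/c['fx'],(p[1]-c['cy'])/c['fy']]);r=np.linalg.norm(d)
        s=np.sin(r)/r if r>1e-9 else 1; v=np.array([d[0]*s,-d[1]*s,-np.cos(r)])
    else: v=np.array([(p[0]-c['cx'])/c['fx'],-(p[1]-c['cy'])/c['fy'],-1.])
    return np.array(c['origin']),np.array(c['rotation'])@(v/np.linalg.norm(v))
def cam(n):
    c=viewer.read_camera(n); c['fish']=n=='wrist'; return c
def atz(c,p,z):
    o,d=ray(c,p); return o+d*(z-o[2])/d[2]
def tri(rs):
    A=sum(np.eye(3)-np.outer(d,d) for o,d in rs); b=sum((np.eye(3)-np.outer(d,d))@o for o,d in rs)
    return np.linalg.solve(A,b)
def save(c,n): cv2.imwrite('pics/'+n,c['img'][:,:,::-1])
E
python3 - <<'E'
from h import *
s=telemetry.get_obs(); print({k:np.round(v,3) for k,v in s.items()})
C={n:cam(n) for n in('side','top')}
for n in C: save(C[n],n+'.png'); print(n,C[n]['origin'],C[n]['fx'],C[n]['cx'],C[n]['cy'])
cv2.imwrite('pics/both.png',cv2.resize(np.hstack([C['top']['img'],C['side']['img']])[:,:,::-1],(800,300)))
for t in['valve_box','runner_end','cover','cover_lip','amber_bottle','jar','beaker','disc_end','plain_end']:
    rs=[]
    for n in C:
        f=search_frame(n,t)
        print(t,n,[(np.round(x['pixel']),round(x['score'],2)) for x in f[:2]])
        if f: rs.append(ray(C[n],f[0]['pixel']))
    if len(rs)==2: print('   ',tri(rs).round(3))
E
```

```text
{'t': np.float64(0.0), 'q': array([ 1.054,  0.478,  0.022,  1.556, -0.011,  1.109, -0.083]), 'joint_vel': array([ 0.002, -0.001,  0.   ,  0.001, -0.002,  0.   , -0.   ]), 'joint_torque': array([ 0.0000e+00, -5.9644e+01,  1.6080e+00, -2.8119e+01,  1.2000e-02,
        9.0000e-03,  0.0000e+00]), 'eef_pos': array([ 0.268, -0.619,  0.23 ]), 'tool_rot': array([-0.001,  0.979,  0.203, -0.   ]), 'contact_force': array([ 0.519, -0.376,  0.111]), 'torque': array([0.016, 0.01 , 0.053]), 'grasp_force': np.float64(0.0), 'gripper_width': np.float64(1.0)}
side [0.30687452 0.48977931 0.57227379] 357.67908955167786 260.54285804280465 195.59061865982582
top [0.54109979 0.03958563 1.07694182] 455.8143711844398 257.9129770504269 190.6584381833485
valve_box side [(array([263., 264.]), 0.74)]Traceback (most recent call last):
  File "<stdin>", line 11, in <module>
  File "h.py", line 9, in ray
    return np.array(c['origin']),np.array(c['rotation'])@(v/np.linalg.norm(v))
                                 ~~~~~~~~~~~~~~~~~~~~~~~^^~~~~~~~~~~~~~~~~~~~~
ValueError: matmul: Input operand 1 has a mismatch in its core dimension 0, with gufunc signature (n?,k),(k,m?)->(n?,m?) (size 3 is different from 4)
```

View pics/top.png

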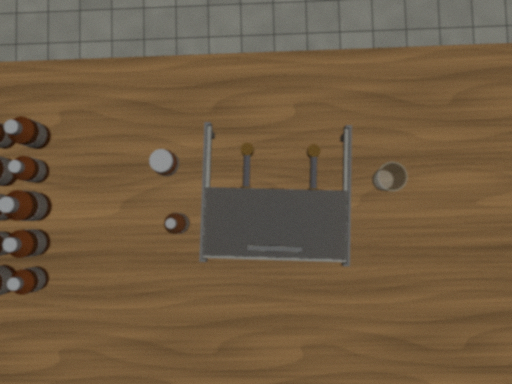

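View pics/side.png

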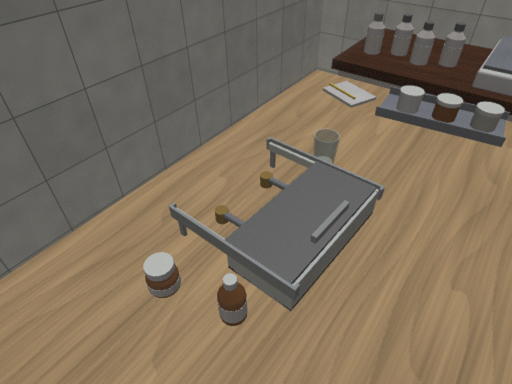

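The top view shows the lip at about (275,249), the runners' far ends at about (208,126) and (348,129), the bottle at (172,223), the jar at (162,160) and the beaker at (390,177). The side view agrees. The camera rotation is a quaternion, so I'll fix that in the helper.

```bash
sed -i "s/np.array(c\['rotation'\])@(v/R.from_quat(c['rotation'],scalar_first=True).as_matrix()@(v/" h.py
python3 - <<'E'
from h import *
C={n:cam(n) for n in('side','top')}
for t in['cover','cover_lip','amber_bottle','jar','beaker','disc_end']:
    rs=[]
    for n in C:
        f=search_frame(n,t)
        print(t,n,[(np.round(x['pixel']),round(x['score'],2)) for x in f[:2]])
        if f: rs.append(ray(C[n],f[0]['pixel']))
    if len(rs)==2: print('   ',tri(rs).round(3))
c=C['top']
for p,z in[((209,124),.08),((347,127),.08),((203,259),.08),((346,263),.08),((247,248),.094),((302,250),.094)]: print(p,atz(c,p,z).round(3))
for n in C:
  for m in cut_out(n,'cover_lip')[:1]:
    ys,xs=np.nonzero(m['pixels']);r=cv2.minAreaRect(np.c_[xs,ys].astype(np.float32));print(n,r)
    print([atz(C[n],q,.094).round(3) for q in cv2.boxPoints(r)])
E
```

```text
cover side [(array([299., 219.]), 0.77)]
cover top [(array([274., 220.]), 0.64)]
    [0.546 0.035 0.052]
cover_lip side [(array([302., 219.]), 0.87)]
cover_lip top [(array([275., 220.]), 0.35)]
    [0.543 0.032 0.051]
amber_bottle side [(array([230., 301.]), 0.86)]
amber_bottle top []
jar side []
jar top [(array([163., 162.]), 0.91)]
beaker side [(array([328., 143.]), 0.58)]
beaker top [(array([390., 177.]), 0.71)]
    [ 0.628 -0.225  0.063]
disc_end side []
disc_end top []
(209, 124) [0.76  0.173 0.08 ]
(347, 127) [ 0.744 -0.131  0.08 ]
(203, 259) [0.463 0.192 0.08 ]
(346, 263) [ 0.447 -0.117  0.08 ]
(247, 248) [0.485 0.095 0.094]
(302, 250) [ 0.478 -0.023  0.094]
side ((300.8895263671875, 213.9005584716797), (79.08649444580078, 137.9553985595703), 41.987213134765625)
[array([0.607, 0.191, 0.094]), array([ 0.64 , -0.195,  0.094]), array([ 0.445, -0.092,  0.094]), array([0.464, 0.22 , 0.094])]
top ((274.82464599609375, 222.13783264160156), (142.22767639160156, 69.4573745727539), 1.6365771293640137)
[array([0.473, 0.19 , 0.094]), array([0.622, 0.183, 0.094]), array([ 0.605, -0.123,  0.094]), array([ 0.457, -0.113,  0.094])]
```

```bash
r='';python3 -m crank '[{"delta_rot":[0,0,26.4],"xyz":[0.44,-0.43,0.05],"fingers":1},{"delta_rot":[0,0,26.4],"xyz":[0.44,-0.43,0.05],"fingers":1},{"delta_rot":[0,0,26.4],"xyz":[0.44,-0.43,0.05],"fingers":1},{"delta_rot":[0,0,26.4],"xyz":[0.44,-0.43,0.05],"fingers":1},{"delta_rot":[0,0,26.4],"xyz":[0.44,-0.43,0.05],"fingers":1},{"delta_rot":[0,0,26.4],"xyz":[0.44,-0.43,0.05],"fingers":1},{"delta_rot":[0,0,26.4],"xyz":[0.44,-0.43,0.05],"fingers":1},{"delta_rot":[0,0,26.4],"xyz":[0.44,-0.43,0.05],"fingers":1},{"delta_rot":[0,0,26.4],"xyz":[0.44,-0.43,0.05],"fingers":1},{"delta_rot":[0,0,26.4],"xyz":[0.44,-0.43,0.05],"fingers":1}]' 20
python3 - <<'E'
from h import *
c=cam('wrist'); save(c,'w1.png'); s=telemetry.get_obs(); print(s['t'],s['eef_pos'],R.from_quat(s['tool_rot'],scalar_first=True).as_matrix().round(3))
C={n:cam(n) for n in('side','top')}
print(tri([ray(C['top'],(274.5,249)),ray(C['side'],(331,220))]))
E
```

```text
t: 1.95
eef_pos: [0.4575, -0.1563, 0.1911]
tool_rot: [0.0, 1.0, -0.026, 0.001]
contact_force: [1.3, -0.8, -1.3]
gripper_width: 0.002
grasp_force: 0.0
2.0 [ 0.46079832 -0.14716084  0.19073394] [[ 0.999 -0.042  0.003]
 [-0.042 -0.999  0.004]
 [ 0.002 -0.004 -1.   ]]
[0.48069625 0.03559793 0.08843422]
```

View pics/w1.png

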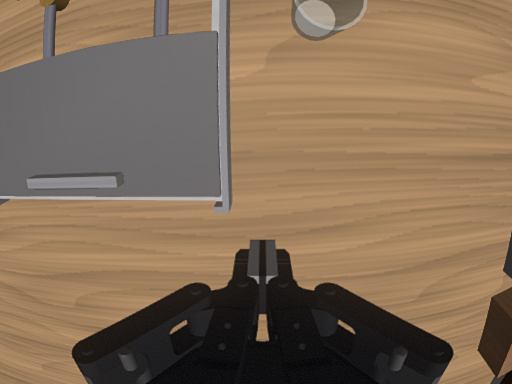

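The wrist view shows the near end of the cover, with the lip at (75,182) and the closed fingers clear at (262,260). The lip triangulates to (0.481, 0.036, 0.088), which fits the given height.

```bash
python3 -m crank '[{"delta_rot":[0,0,0],"xyz":[-0.029,-0.18,0.04],"fingers":1},{"delta_rot":[0,0,0],"xyz":[-0.029,-0.18,0.04],"fingers":1},{"delta_rot":[0,0,0],"xyz":[-0.029,-0.18,0.04],"fingers":1},{"delta_rot":[0,0,0],"xyz":[-0.029,-0.18,0.04],"fingers":1},{"delta_rot":[0,0,0],"xyz":[-0.029,-0.18,0.04],"fingers":1},{"delta_rot":[0,0,0],"xyz":[-0.029,-0.18,0.04],"fingers":1},{"delta_rot":[0,0,0],"xyz":[-0.029,-0.18,0.04],"fingers":1},{"delta_rot":[0,0,0],"xyz":[-0.029,-0.18,0.04],"fingers":1}]'
python3 - <<'E'
from h import *
c=cam('wrist'); save(c,'w2.png'); s=telemetry.get_obs(); print(s['t'],s['eef_pos'],R.from_quat(s['tool_rot'],scalar_first=True).as_matrix().round(3))
E
```

```text
t: 2.9
eef_pos: [0.4377, 0.0213, 0.151]
tool_rot: [0.0, 1.0, -0.028, 0.0]
contact_force: [0.0, -0.5, -0.2]
gripper_width: -0.001
grasp_force: 0.0
2.95 [0.43765185 0.02152629 0.15101464] [[ 0.998 -0.055  0.001]
 [-0.055 -0.998 -0.   ]
 [ 0.001  0.    -1.   ]]
```

View pics/w2.png

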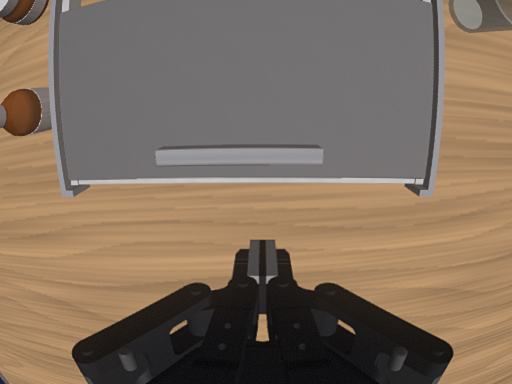

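The tool is square to the cover's near edge (row 181). The lip's middle, at (239,157), is about 16 mm left of the fingers, so I'll shift over, go down and push.

```bash
python3 -m crank '[{"delta_rot":[0,0,0],"xyz":[0,-0.016,0.03],"fingers":1},{"delta_rot":[0,0,0],"xyz":[0,-0.016,0.05],"fingers":1},{"delta_rot":[0,0,0],"xyz":[0,-0.016,0.067],"fingers":1},{"delta_rot":[0,0,0],"xyz":[0,-0.016,0.067],"fingers":1},{"delta_rot":[0,0,0],"xyz":[0.01,-0.016,0.067],"fingers":1},{"delta_rot":[0,0,0],"xyz":[0.02,-0.016,0.067],"fingers":1},{"delta_rot":[0,0,0],"xyz":[0.028,-0.016,0.067],"fingers":1},{"delta_rot":[0,0,0],"xyz":[0.035,-0.016,0.067],"fingers":1},{"delta_rot":[0,0,0],"xyz":[0.042,-0.016,0.067],"fingers":1},{"delta_rot":[0,0,0],"xyz":[0.05,-0.016,0.067],"fingers":1}]'
```

```text
t: 3.95
eef_pos: [0.4874, 0.0363, 0.0839]
tool_rot: [0.0, 1.0, -0.026, -0.001]
contact_force: [-3.8, 0.2, 3.8]
gripper_width: -0.001
grasp_force: 2.5
```

```bash
python3 -m crank '[{"delta_rot":[0,0,0],"xyz":[0.01,0,0],"fingers":1},{"delta_rot":[0,0,0],"xyz":[0.02,0,0],"fingers":1},{"delta_rot":[0,0,0],"xyz":[0.03,0,0],"fingers":1},{"delta_rot":[0,0,0],"xyz":[0.04,0,0],"fingers":1},{"delta_rot":[0,0,0],"xyz":[0.05,0,0],"fingers":1},{"delta_rot":[0,0,0],"xyz":[0.06,0,0],"fingers":1},{"delta_rot":[0,0,0],"xyz":[0.07,0,0],"fingers":1},{"delta_rot":[0,0,0],"xyz":[0.08,0,0],"fingers":1},{"delta_rot":[0,0,0],"xyz":[0.09,0,0],"fingers":1}]'
```

```text
t: 4.85
eef_pos: [0.5776, 0.0311, 0.0836]
tool_rot: [0.001, 1.0, -0.026, -0.001]
contact_force: [-7.9, -1.0, 5.4]
gripper_width: 0.0
grasp_force: 3.8
```

```bash
python3 -m crank '[{"delta_rot":[0,0,0],"xyz":[0.006,0,0],"fingers":1},{"delta_rot":[0,0,0],"xyz":[0.012,0,0],"fingers":1},{"delta_rot":[0,0,0],"xyz":[0.016,0,0],"fingers":1},{"delta_rot":[0,0,0],"xyz":[0.019,0,0],"fingers":1},{"delta_rot":[0,0,0],"xyz":[0.021,0,0],"fingers":1},{"delta_rot":[0,0,0],"xyz":[0.021,0,0],"fingers":1}]'
python3 - <<'E'
from h import *
c=cam('top'); cv2.imwrite('pics/t2.png',cv2.resize(c['img'][100:290,140:420,::-1],None,fx=2.5,fy=2.5,interpolation=2))
E
```

```text
t: 5.45
eef_pos: [0.5989, 0.0301, 0.0836]
tool_rot: [0.0, 1.0, -0.026, -0.001]
contact_force: [-5.4, -2.0, 3.2]
gripper_width: 0.005
grasp_force: 2.5
```

View pics/t2.png

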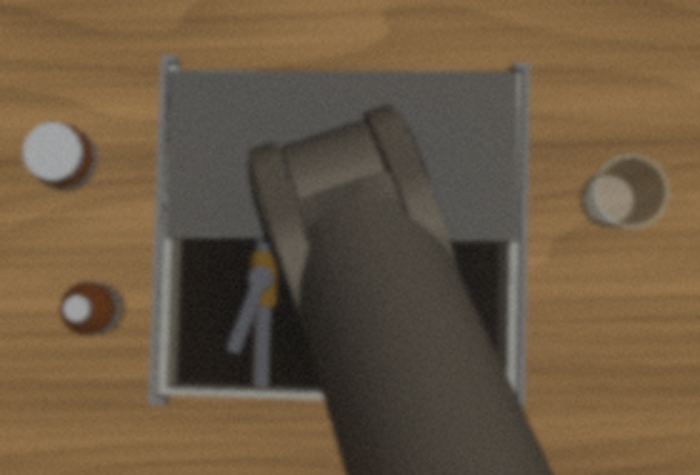

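The cover is nearly at the far stop, with its far edge at row 71 of the crop. The left-bay lever looks plain, from (260,275) to (235,350). I'll push a bit more, then back off and up.

```bash
python3 -m crank '[{"delta_rot":[0,0,0],"xyz":[0.003,0,0],"fingers":1},{"delta_rot":[0,0,0],"xyz":[0.005,0,0],"fingers":1},{"delta_rot":[0,0,0],"xyz":[0.006,0,0],"fingers":1},{"delta_rot":[0,0,0],"xyz":[0.006,0,0],"fingers":1}]'
python3 -m crank '[{"delta_rot":[0,0,0],"xyz":[-0.015,0,0],"fingers":1},{"delta_rot":[0,0,0],"xyz":[-0.03,0,-0.02],"fingers":1},{"delta_rot":[0,0,0],"xyz":[-0.06,0,-0.06],"fingers":1},{"delta_rot":[0,0,0],"xyz":[-0.1,0,-0.10],"fingers":1},{"delta_rot":[0,0,0],"xyz":[-0.13,0.0,-0.14],"fingers":1},{"delta_rot":[0,0,0],"xyz":[-0.13,0.0,-0.14],"fingers":1},{"delta_rot":[0,0,0],"xyz":[-0.13,0.0,-0.14],"fingers":1},{"delta_rot":[0,0,0],"xyz":[-0.13,0.0,-0.14],"fingers":1}]'
python3 - <<'E'
from h import *
c=cam('wrist');save(c,'w3.png'); 
s=telemetry.get_obs(); print(s['t'],s['eef_pos'])
t=cam('top'); save(t,'t3.png');d=cam('side')
for n,c in(('wrist',c),('top',t),('side',d)):
  for o in('disc_end','plain_end','disc_pivot'):
    print(n,o,[(x['pixel'],round(x['score'],2),atz(c,x['pixel'],.06).round(3)) for x in search_frame(n,o)[:2]])
E
```

```text
t: 5.9
eef_pos: [0.6011, 0.0309, 0.0834]
tool_rot: [0.0, 1.0, -0.026, -0.004]
contact_force: [-16.3, 0.1, 13.7]
gripper_width: 0.004
grasp_force: 8.3
t: 6.7
eef_pos: [0.4761, 0.037, 0.2235]
tool_rot: [-0.0, 1.0, -0.026, 0.001]
contact_force: [0.5, -0.9, -0.5]
gripper_width: 0.001
grasp_force: 0.0
6.75 [0.47581651 0.03701057 0.22286513]
wrist disc_end [([334.3, 133.3], 0.57, array([ 0.52 , -0.041,  0.06 ]))]
wrist plain_end [([189.0, 118.2], 0.66, array([0.544, 0.11 , 0.06 ]))]
wrist disc_pivot [([263.7, 131.0], 0.75, array([0.525, 0.033, 0.06 ])), ([335.7, 118.3], 0.57, array([ 0.536, -0.043,  0.06 ]))]
top disc_end [([310.9, 224.8], 0.83, array([ 0.531, -0.046,  0.06 ]))]
top plain_end [([242.6, 224.3], 0.78, array([0.536, 0.105, 0.06 ]))]
top disc_pivot [([310.2, 219.1], 0.84, array([ 0.544, -0.045,  0.06 ]))]
side disc_end [([330.2, 202.0], 0.72, array([ 0.517, -0.037,  0.06 ])), ([159.8, 273.1], 0.62, array([0.669, 0.296, 0.06 ]))]
side plain_end [([285.6, 242.2], 0.64, array([0.532, 0.11 , 0.06 ]))]
side disc_pivot [([326.9, 203.9], 0.63, array([ 0.519, -0.028,  0.06 ]))]
```

View pics/w3.png

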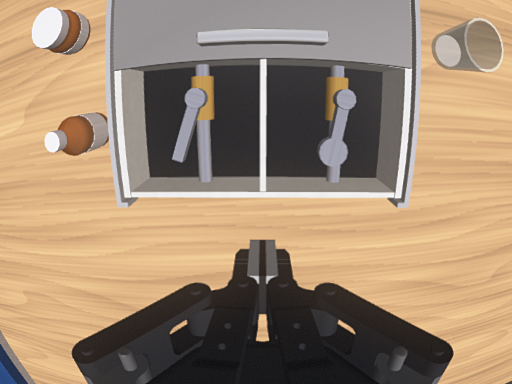

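The stop is reached (16 N). The wrist view shows the disc lever in the right bay, with the disc at (333,151) and its pivot at (344,99). The plain lever is on the left.

Run:
```python
from h import *
c=cam('wrist');t=cam('top')
P=atz(c,(344,99),.06);D=atz(c,(333,151),.06);print('wrist',P,D,np.linalg.norm(P-D))
# disc circle refine: bright blob in top view
a=-.053; X=np.array([np.cos(a),np.sin(a)]);Y=np.array([-X[1],X[0]])
n=[atz(c,p,.08)[:2] for p in((119,204),(406,204))];print('near corners',n)
d=(n[0]-n[1]);Y=d/np.linalg.norm(d);X=np.array([Y[1],-Y[0]]);print('yaw',np.degrees(np.arctan2(X[1],X[0])),np.linalg.norm(d))
O=sum(n)/2+.08*X; print('box',O,'pivot pred',O+.03*X-.0855*Y,'alt P box',[(P[:2]-O)@X,(P[:2]-O)@Y],'D box',[(D[:2]-O)@X,(D[:2]-O)@Y])
for q in(P,D):  # project to top
    v=R.from_quat(t['rotation'],scalar_first=True).inv().apply(q-t['origin']);print(t['cx']-t['fx']*v[0]/v[2],t['cy']+t['fy']*v[1]/v[2])
cv2.imwrite('pics/t4.png',cv2.resize(t['img'][170:280,190:360,::-1],None,fx=4.5,fy=4.5,interpolation=2))
```

```text
wrist [ 0.55525824 -0.05181256  0.06      ] [ 0.50022383 -0.03932893  0.06      ] 0.05643250286881246
near corners [array([0.4594528 , 0.19759024]), array([ 0.4428409 , -0.12156295])]
yaw -2.979552215040841 0.3195852191245392
box [0.5310387  0.03385528] pivot pred [ 0.55655389 -0.05308852] alt P box [np.float64(0.02863977332497821), np.float64(-0.08429310811728492)] D box [np.float64(-0.02696913219309595), np.float64(-0.0746870159294893)]
312.9565865650795 213.75070748031965
308.15209804257125 238.77866023956105
```

View pics/t4.png

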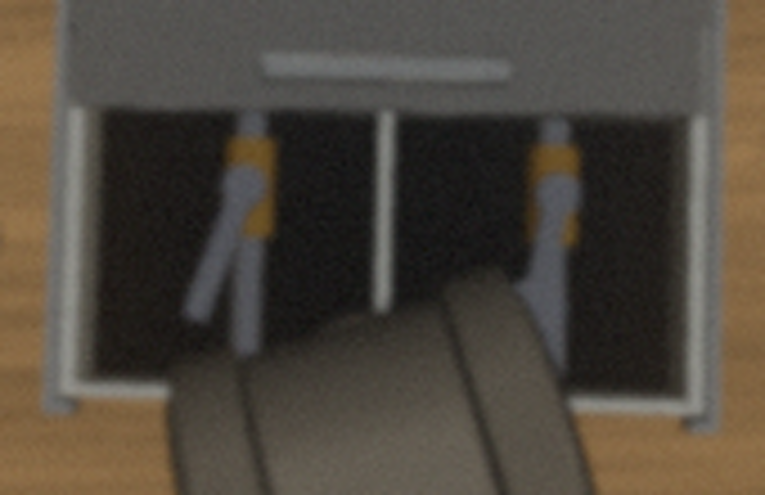

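Both views agree to about 3 mm. In the box frame the pivot is at (29,-84), the disc at (-27,-75) and the TCP at (-55,0). I'll go down to the right of the disc at (-27,-116).

```bash
python3 -m crank '[{"delta_rot":[0,0,0],"xyz":[0.028,0.116,0.06],"fingers":1},{"delta_rot":[0,0,0],"xyz":[0.028,0.116,0.08],"fingers":1},{"delta_rot":[0,0,0],"xyz":[0.028,0.116,0.08],"fingers":1},{"delta_rot":[0,0,0],"xyz":[0.028,0.116,0.09],"fingers":1},{"delta_rot":[0,0,0],"xyz":[0.028,0.116,0.11],"fingers":1},{"delta_rot":[0,0,0],"xyz":[0.028,0.116,0.13],"fingers":1},{"delta_rot":[0,0,0],"xyz":[0.028,0.116,0.15],"fingers":1},{"delta_rot":[0,0,0],"xyz":[0.028,0.116,0.165],"fingers":1},{"delta_rot":[0,0,0],"xyz":[0.028,0.116,0.18],"fingers":1},{"delta_rot":[0,0,0],"xyz":[0.028,0.116,0.18],"fingers":1}]'
python3 - <<'E'
from h import *
c=cam('wrist');save(c,'w4.png')
E
```

```text
t: 8.4
eef_pos: [0.4959, -0.0792, 0.0425]
tool_rot: [-0.0, 1.0, -0.026, -0.001]
contact_force: [-0.7, -0.0, 0.6]
gripper_width: -0.002
grasp_force: 0.0
```

View pics/w4.png

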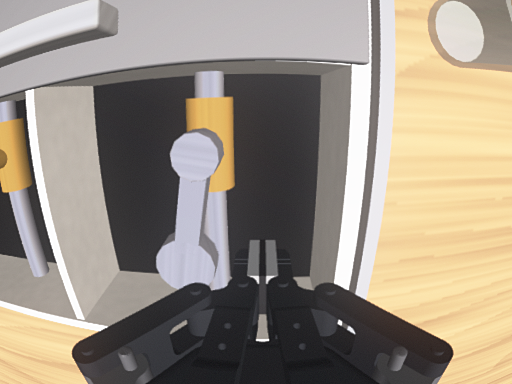

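The finger (262,260) stands right of the disc (188,262), clear of the walls. Now I'll push along the arc.

```bash
python3 -m crank '[{"delta_rot":[0,0,0],"xyz":[-0.004,-0.010,0],"fingers":1},{"delta_rot":[0,0,0],"xyz":[-0.004,-0.021,0],"fingers":1},{"delta_rot":[0,0,0],"xyz":[-0.005,-0.028,0],"fingers":1},{"delta_rot":[0,0,0],"xyz":[-0.005,-0.034,0],"fingers":1},{"delta_rot":[0,0,0],"xyz":[-0.004,-0.040,0],"fingers":1},{"delta_rot":[0,0,0],"xyz":[-0.003,-0.046,0],"fingers":1},{"delta_rot":[0,0,0],"xyz":[-0.001,-0.052,0],"fingers":1},{"delta_rot":[0,0,0],"xyz":[0.002,-0.058,0],"fingers":1},{"delta_rot":[0,0,0],"xyz":[0.005,-0.064,0],"fingers":1},{"delta_rot":[0,0,0],"xyz":[0.009,-0.069,0],"fingers":1}]'
python3 - <<'E'
from h import *
c=cam('wrist');save(c,'w5.png')
E
```

```text
t: 9.45
eef_pos: [0.5097, -0.0112, 0.0437]
tool_rot: [0.0, 1.0, -0.026, -0.0]
contact_force: [-1.6, -1.8, -1.0]
gripper_width: 0.004
grasp_force: 0.7
```

View pics/w5.png

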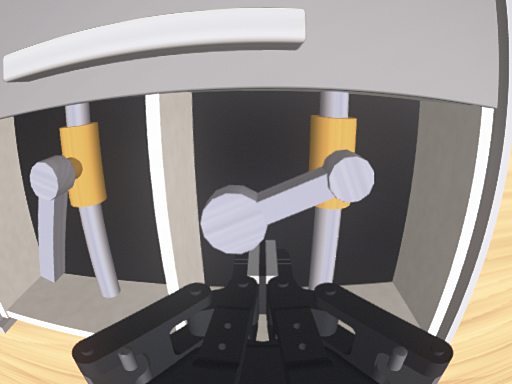

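The disc (233,220) has followed the finger, and the lever is now at about 1.2 rad. I'll continue to the stop.

```bash
python3 -m crank '[{"delta_rot":[0,0,0],"xyz":[0.004,-0.004,0],"fingers":1},{"delta_rot":[0,0,0],"xyz":[0.008,-0.008,0],"fingers":1},{"delta_rot":[0,0,0],"xyz":[0.013,-0.011,0],"fingers":1},{"delta_rot":[0,0,0],"xyz":[0.018,-0.012,0],"fingers":1},{"delta_rot":[0,0,0],"xyz":[0.022,-0.012,0],"fingers":1},{"delta_rot":[0,0,0],"xyz":[0.025,-0.012,0],"fingers":1},{"delta_rot":[0,0,0],"xyz":[0.025,-0.012,0],"fingers":1}]'
```

```text
t: 10.2
eef_pos: [0.532, 0.0002, 0.0432]
tool_rot: [-0.0, 1.0, -0.025, -0.003]
contact_force: [-10.2, 3.1, 7.6]
gripper_width: -0.001
grasp_force: 5.2
```

```bash
python3 -m crank '[{"delta_rot":[0,0,0],"xyz":[0.002,0,0],"fingers":1},{"delta_rot":[0,0,0],"xyz":[0.003,0,0],"fingers":1},{"delta_rot":[0,0,0],"xyz":[0.003,0,0],"fingers":1}]'
python3 -m crank '[{"delta_rot":[0,0,0],"xyz":[-0.008,0.003,0],"fingers":1},{"delta_rot":[0,0,0],"xyz":[-0.02,0.005,0],"fingers":1},{"delta_rot":[0,0,0],"xyz":[-0.02,0.005,-0.03],"fingers":1},{"delta_rot":[0,0,0],"xyz":[-0.02,0.005,-0.07],"fingers":1},{"delta_rot":[0,0,0],"xyz":[-0.04,0.005,-0.12],"fingers":1},{"delta_rot":[0,0,0],"xyz":[-0.06,0.005,-0.16],"fingers":1},{"delta_rot":[0,0,0],"xyz":[-0.06,0.005,-0.16],"fingers":1},{"delta_rot":[0,0,0],"xyz":[-0.06,0.005,-0.16],"fingers":1},{"delta_rot":[0,0,0],"xyz":[-0.06,0.005,-0.16],"fingers":1}]'
python3 - <<'E'
from h import *
c=cam('wrist');save(c,'w6.png')
E
```

```text
t: 10.5
eef_pos: [0.5323, 0.0003, 0.043]
tool_rot: [0.0, 1.0, -0.025, -0.006]
contact_force: [-17.6, 3.7, 14.1]
gripper_width: -0.002
grasp_force: 8.9
t: 11.4
eef_pos: [0.4778, -0.0034, 0.203]
tool_rot: [0.0, 1.0, -0.026, -0.0]
contact_force: [0.6, 0.2, 0.1]
gripper_width: 0.002
grasp_force: 0.0
```

View pics/w6.png

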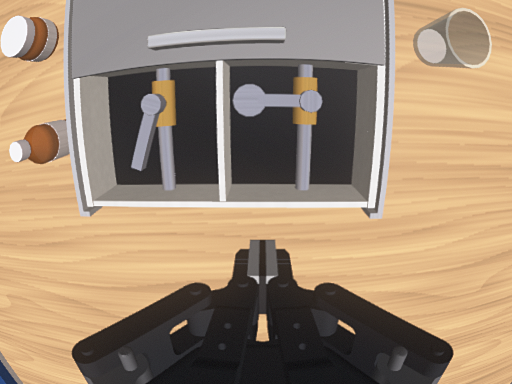

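The disc lever is square across its pipe, with the disc at (249,100) and the pivot at (311,101). The cover is fully open, and the plain lever, bottle, jar and beaker look undisturbed. The arm is clear of everything.

```bash
python3 -c "
from station import job
print(job.hand_in())"
```

```text
the job is handed in; nothing more can be done
None
```

I pushed the cover to its far stop and turned the disc-ended lever to its stop, square across the pipe. The job is handed in, but no verdict came back; in the last wrist picture the plain lever, bottle, jar and beaker looked undisturbed.

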